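# Turn a settled paint tin over on the bench rotator

### The job

The pigment in the closed paint tin waiting on the rotator's loading tray has settled. Slide the tin along the tray into the spring clip until it snaps fully home, swing the crank over to its other stop so that the tin stands on its head, and leave it upside down for about three seconds. Then swing the crank all the way back so that the tin is upright again, still home in the clip, let go, and leave the other things on the bench where they are.

Things in the scene. Friction and masses are not known exactly. Their poses are not given: they have to be found in the camera images.
- rotator: Bench rotator, fixed, dark base plate 185 x 150 mm. Origin: on the bench under the middle of the clip; +x the way the tin is pushed in (away from the robot, give or take 15 degrees), y left, z up. The turning axis runs along x, 85 mm above the bench. A bearing pillar stands behind the clip (x 52 to 90 mm, up to 115 mm high); the loading tray lies in front of it.
- tray_end (a point): Middle of the grey sheet-metal loading tray's rear edge, on its top (43 mm above the bench), 42 mm in front of the clip's middle; axes as the rotator. The tray reaches 108 mm from here towards the robot and is 118 mm wide inside; its side rails, 11 mm high, close in to 75 mm over the last 50 mm before this edge, guiding the tin.
- cradle (a joint): Angle of the turning cradle with clip and crank: 0 as found (clip ready for loading, crank grip at the left, +y side), at a hard stop; positive as the grip swings up, over the top and down to the right; pi (3.14) at the other stop, the cradle upside down. Friction holds it where it is left; about 1.5 to 3 N at the grip turns it.
- clip_centre (a point): Middle of the clip, on the turning axis; axes turn with the cradle (equal to the rotator's at angle 0). C-shaped bracket 66 mm wide, open to the robot and the sides: back plate face at x 36 mm; floor (1 mm below the tray's top) reaching to x -33 mm; ceiling to x -22 mm, its upper side 132 mm above the bench: keep the gripper's body clear of it. Home: the tin's axis passes here.
- jaw_left (a joint): Left spring-steel jaw of the clip (36 mm tall, at mid height; a mirror-image one stands on the right): about 0 round a seated tin, -0.03 empty, about 0.07 while the tin's widest part passes; it springs shut by itself. Flared lips at x -15 to -24 mm of the clip's middle. It takes about 5 to 10 N of push on the tin, in the last 30 mm, and draws it home over the last 5 mm.
- crank_grip (a point): Middle of the black crank grip, a round bar 17 to 20 mm thick and 74 mm long, parallel to the rotator's x axis, reaching about 37 mm either way from here. It lies 108 mm from the turning axis and 10 mm in front of the clip's middle. Pinched from above it can be led round the half circle, over the top, turning between the fingers.
- paint_tin: Closed round brown and gold paint tin, 70 mm across, 82 mm tall, 0.4 kg, standing upright on the loading tray. Origin: centre of its underside; z towards its lid.
- spare_tin: Another closed tin of the same size (70 mm across, 82 mm tall), standing on the bench by itself, to be left alone. Origin: centre of its underside.
- jar: Small jar with a grey lid, 51 mm across, 70 mm tall, on the bench at the right, to be left alone. Origin: centre of its underside.
- tape: Roll of masking tape, 80 mm across, 19 mm tall, lying on the bench left of the rotator, to be left alone. Origin: centre of its underside.
There are look-alikes about, which are no part of the job. What is shaped like the paint_tin but pink or turquoise is not meant.

How it is judged:
By the outcome, as a careful person would: the job done as asked, in the order asked, and still so for the second after the job is handed in, with the robot touching nothing.
It also fails if it takes over 72 s, if anything falls off the work surface, if the arm or the gripper's body presses on something with over 40 N, if the wrist force passes 120 N, or if a joint passes its speed limit or range.

### The arm

A 7-joint arm with a two-finger parallel gripper is mounted at the origin on a cart in front of the work surface, level with it; the furniture and walls round the work are solid. World frame = base frame: x ahead of the robot, y to its left, z up, the work surface at z = 0. Lengths are in m, angles in rad, forces in N, time in s.
With the tool pointing down it reaches from about 0.4 to 0.85 m from the base axis. Payload 6.9 kg.
Tool frame: the origin (TCP) lies on the centre line of the jaws, within the pads' length; the fingertips stand 11 mm ahead of it and the grasp point (between the pads) lies 8 mm behind it; z points along the fingers, y is the line along which they close (so a half turn about z gives the same grasp; the last joint's range is limited). The gripper opens to 85 mm and grips with 20 to 120 N. Pads are 22 mm wide; open, the fingers measure 114 mm over their backs; the gripper's body (76 mm by 85 mm) begins 54 mm behind the grasp point. The pads swing forward as they close: fully open they stand 13 mm farther back than shut.
Start: joints at [-1.044, 0.507, -0.238, 1.5, 0.126, 1.149, -0.155], TCP at [0.255, 0.57, 0.242] pointing down, gripper open.
Joint ranges: [-3.08, 3.08], [-0.24, 2.05], [-1.43, 1.35], [0, 2.5], [-1.52, 4.66], [0.17, 1.96], [-2.89, 2.89]. Speed limits (rad/s): [2.39, 2.39, 3.14, 3.14, 3.14, 3.14, 3.14].

### API

Orientations are given as [roll, pitch, yaw] about the fixed x, y, z axes, in that order (R = Rz(yaw) Ry(pitch) Rx(roll)).
In Python, from plant import r gives the robot as it stands. The module is installed in compiled form; this text tells all that it offers.
- The arm moves only by the shell command python3 -m crank 'ROWS' [FORCE]. ROWS is JSON, one flat list of numbers, 7 for each row, row after row: the shift along the tool's x, y, z normalised to -1 to 1, where 1 is 0.2 m, then the turn, a rotation vector about the tool's x, y, z normalised to -1 to 1, where 1 is 4 degrees, then the opening, from -1 (shut) to 1 (fully open). A call has 1 to 10 rows; each row shifts and turns the commanded pose from where the row before left it, along the tool's axes as they then stand; what a row does not reach is not made up. A row lasts 1/12 s, in which the tool goes at most 41.7 mm and 7.16 degrees, less where a joint would pass 70% of its speed; a pose out of reach is approached as far as the arm can. A call with a number of a shift or a turn outside -1 to 1 is refused whole. A call with a gripper value outside its range is refused whole. The fingers move at their own pace and stop on an object; FORCE is the grip in N (left out, the last holds). Time passes only in rows, so rows that do not move let the fingers close. It gives the time, the measured TCP pose, the force, the opening and the grip force at its end, in the units of the state.
- r.observe(): the state, without advancing time (a new reading comes with each control period).
- r.grab_frame(name): name is "scene" or "top"; returns (picture, depth): 480x640x3 uint8, blue, green, red; 480x640 float32, m along the optical axis (not along the pixel's ray), 0 where there is no reading.
- r.camera_info(name): a dict with "fx", "fy", "cx", "cy" (pixels), "distortion" ([k1, k2, p1, p2, k3] as OpenCV has them; the pictures are not rectified), "R" (3x3) and "t" (3): a world point X has camera coordinates R X + t. Camera axes: x right, y down, z forward; pixel columns grow to the right and rows downward; lengths in m; the calibration is good to about 2 mm. A picture is of the moment at which its call begins. camera_info takes no time and is no camera call.
- r.close_job(): hands the job in; it is judged then, once.
The state is a dict: "time": time; "qpos": joint angles; "qvel": joint speeds; "joint_torque": joint torques, N m; "tool_pos": TCP position; "tcp_rot": TCP orientation; "force": force on the tool from outside, world axes, zero at the start; "wrist_torque": the same for the moment, N m; "width": opening from 0.0 (shut) to 1.0 (fully open); "grasp_force": force on a finger pad.
Only numpy, scipy, OpenCV 4.12 (cv2) and the standard library are available. Lean on these libraries where they do the work, as an engineer would, in place of code of your own. Each camera call takes 0.05 s, during which the arm holds its last target. There are 200 camera calls.

## Working session

There is one attempt and no reset: what is moved stays moved. The work goes in short steps, Python scripts to look and compute and a shell command to move; the robot and the scene stay as the last step left them, time stands still between calls to the robot, and variables do not carry over. Pictures are saved under pics/ and viewed, at most 10 in all, crops included, and the job is handed in when it is done.

```bash
mkdir -p pics; python3 - <<'E'
from plant import r
import cv2,numpy as np
for n in("scene","top"):
    p,d=r.grab_frame(n); cv2.imwrite(f"pics/{n}0.png",p); np.save(f"{n}0.npy",d)
    i=r.camera_info(n); print(n,{k:np.round(v,4).tolist() for k,v in i.items()})
s=r.observe();print({k:np.round(v,3).tolist() for k,v in s.items()})
E
```

```text
scene {'fx': 471.889, 'fy': 471.889, 'cx': 320.0561, 'cy': 236.5269, 'distortion': [-0.0288, 0.0, 0.0, 0.0, 0.0], 'R': [[0.6811, -0.7318, 0.0229], [-0.4429, -0.4367, -0.7831], [0.5831, 0.5232, -0.6215]], 't': [-0.4339, 0.2836, 0.7156]}
top {'fx': 576.2706, 'fy': 576.2706, 'cx': 317.5912, 'cy': 229.4942, 'distortion': [-0.0266, 0.0, 0.0, 0.0, 0.0], 'R': [[-0.0098, -1.0, -0.0008], [-0.9965, 0.0098, -0.0835], [0.0835, 0.0, -0.9965]], 't': [-0.0555, 0.6017, 1.2653]}
{'time': 0.1, 'qpos': [-1.044, 0.508, -0.238, 1.501, 0.126, 1.149, -0.155], 'qvel': [-0.001, -0.001, 0.001, -0.003, -0.0, 0.0, -0.002], 'joint_torque': [-0.005, -62.184, -2.195, -25.021, 0.012, 0.008, -0.0], 'tool_pos': [0.255, 0.57, 0.242], 'tcp_rot': [-3.14, 0.0, 2.721], 'force': [-0.169, 0.684, 0.507], 'wrist_torque': [-0.007, 0.009, 0.03], 'grasp_force': 0.0, 'width': 1.001}
```

View pics/scene0.png

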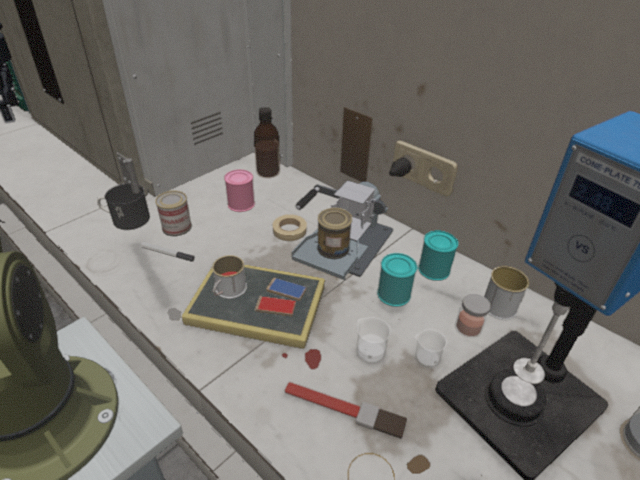

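View pics/top0.png

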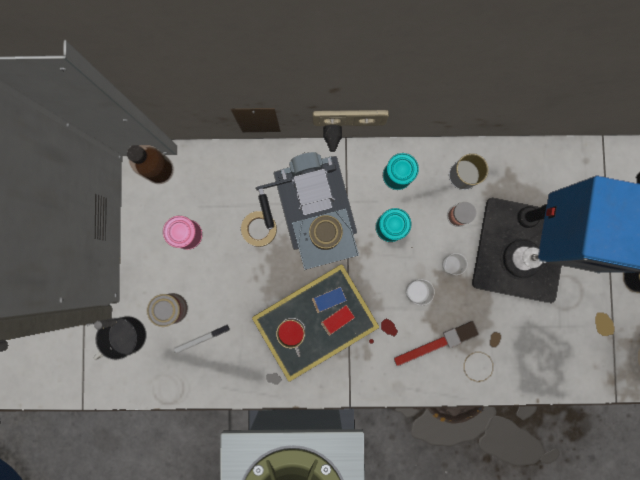

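Scene: brown and gold tin on the tray at about (335,232) and the crank grip at (308,197). Top: tin lid at (326,232), clip ceiling at (313,190), grip at (266,210), tape at (258,229). Next I measure these with rays and depth.

```bash
cat >h.py <<'E'
import cv2,numpy as np
from plant import r
def cloud(n,d):
    i=r.camera_info(n);K=np.array([[i["fx"],0,i["cx"]],[0,i["fy"],i["cy"]],[0,0,1]])
    v,u=np.mgrid[:480,:640]; q=cv2.undistortPoints(np.stack([u.ravel(),v.ravel()],1).astype(np.float64)[:,None],K,np.array(i["distortion"],float))[:,0]
    q=np.c_[q,np.ones(len(q))]; R=np.array(i["R"]);t=np.array(i["t"])
    return ((q*d.reshape(-1,1)-t)@R).reshape(480,640,3), (q@R).reshape(480,640,3), -R.T@t
def onplane(ray,c,uv,z):
    w=ray[int(round(uv[1])),int(round(uv[0]))]; return c+w*(z-c[2])/w[2]
E
python3 - <<'E'
from h import *
for n,(x0,x1,y0,y1) in {"top":(235,365,145,275),"scene":(280,400,165,285)}.items():
    d=np.load(f"{n}0.npy");P,ray,c=cloud(n,d);im=cv2.imread(f"pics/{n}0.png")
    cv2.imwrite(f"pics/{n}0c.png",cv2.resize(im[y0:y1,x0:x1],None,fx=4.5,fy=4.5,interpolation=cv2.INTER_CUBIC))
    S=np.zeros((480,640),bool);S[y0:y1,x0:x1]=1; S&=d>0
    def rep(name,m):
        m=cv2.morphologyEx((m&S).astype(np.uint8),cv2.MORPH_OPEN,np.ones((2,2)))
        k,l,st,ce=cv2.connectedComponentsWithStats(m)
        for j in range(1,k):
            if st[j,4]<25: continue
            q=P[l==j]; rr=cv2.minAreaRect((q[:,:2]*1000).astype(np.float32))
            print(n,name,st[j,4],ce[j].round(1),"med",np.median(q,0).round(4),"rect mm",np.round(rr[0],1),np.round(rr[1],1),round(rr[2],1))
    z=P[...,2]
    hsv=cv2.cvtColor(im,cv2.COLOR_BGR2HSV)
    rep("z115-123+..140",(z>.110)&(z<.145))
    rep("grip dark",(hsv[...,2]<50)&(z>.07)&(z<.105))
    rep("tray",(z>.037)&(z<.049))
    rep("plate",(z>.004)&(z<.015)&(hsv[...,2]<110))
    rep("brown",(hsv[...,1]>90)&(hsv[...,0]<30)&(hsv[...,2]<180)&(z>.112)&(z<.135))
E
```

```text
top z115-123+..140 177 [306.1 161.8] med [ 0.7369 -0.0384  0.1131] rect mm [737.7 -38.5] [31.7 28.7] 10.7
top z115-123+..140 946 [313.3 187.6] med [ 0.679  -0.0543  0.1309] rect mm [608.1 -72.7] [218.9  72.7] 12.8
top z115-123+..140 885 [326.3 232.4] med [ 0.5874 -0.079   0.1199] rect mm [587.3 -80.4] [70.7 66.7] 74.6
top grip dark 170 [267. 211.] med [0.6363 0.0461 0.0918] rect mm [635.5  46.1] [70.3 14.2] 14.0
top tray 280 [317.1 207.3] med [ 0.6497 -0.0605  0.0403] rect mm [650.7 -61.5] [19.8 66.7] 13.8
top tray 1646 [325.5 243.6] med [ 0.5596 -0.075   0.0424] rect mm [566.8 -83.3] [131.1 125.7] 14.7
top plate 329 [339.7 191.3] med [ 0.688  -0.1114  0.0127] rect mm [ 612.4 -104.8] [ 58.9 246.5] 83.4
top plate 300 [288.1 202.3] med [0.6722 0.0051 0.013 ] rect mm [597.8 -16.9] [224.4  38.2] 14.0
top plate 122 [300.6 214. ] med [ 0.6356 -0.0218  0.0135] rect mm [635.3 -25.9] [52.2 33.6] 59.6
top plate 57 [352.5 222.4] med [ 0.6185 -0.1412  0.0124] rect mm [ 616. -142.] [38.9 10.7] 17.8
scene z115-123+..140 101 [383.4 168.6] med [ 0.82   -0.0313  0.1176] rect mm [795.8 -53. ] [117.7  
[... 436 characters left out ...]
ne tray 313 [360.1 227.5] med [ 0.6868 -0.0752  0.0409] rect mm [ 383.3 -284. ] [946.2  57.4] 33.4
scene tray 1245 [326.2 257.5] med [ 0.5533 -0.0964  0.042 ] rect mm [ 289.2 -280.5] [799.4 132.3] 35.8
scene tray 81 [362.5 250.8] med [ 0.6344 -0.1234  0.0413] rect mm [ 334.3 -331.3] [812.9  18.4] 34.3
scene plate 139 [319.7 176.8] med [0.8219 0.1764 0.0074] rect mm [822.  177.4] [154.2   8.9] 88.2
scene plate 44 [394.1 214.5] med [ 0.8205 -0.0767  0.009 ] rect mm [ 421.2 -325.3] [965.2  30.9] 32.0
scene plate 32 [285.2 223. ] med [0.6146 0.0917 0.0049] rect mm [613.1  91.9] [ 8.5 24.8] 74.1
scene plate 812 [371.5 247.8] med [ 0.6854 -0.1185  0.0126] rect mm [ 369.8 -306.4] [896.9  73.4] 30.9
```

View pics/top0c.png

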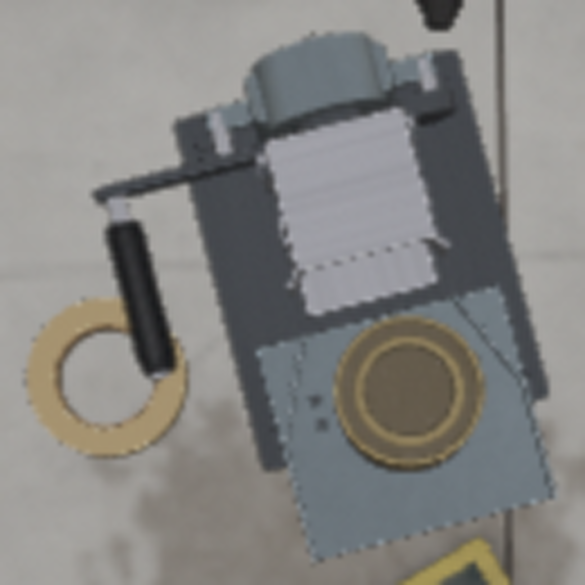

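View pics/scene0c.png

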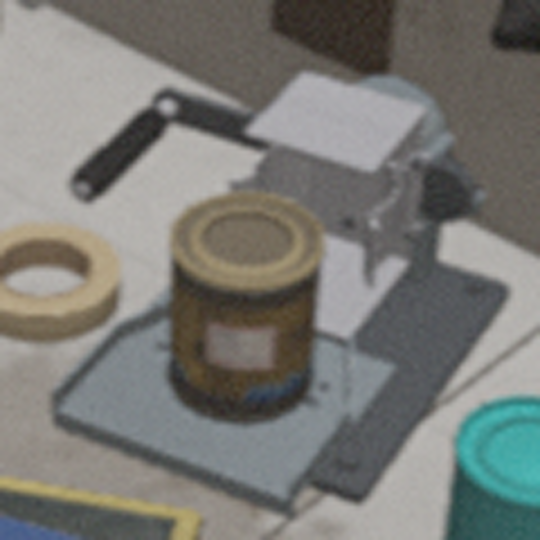

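The crops agree. The rotator's yaw is about 14° (grip 14.0°, tray 14.7°, plate 14.0°). Its origin is about (0.671,-0.056), and the clip ceiling, at 0.131 m, confirms this. The grip is at (0.6355,0.046). The tin axis is at (0.587,-0.080), with its lid at 0.120 m in both views. I'll rise and turn the tool to the rotator's yaw, then travel to behind the tin.

```bash

python3 -m crank '[0,0,-0.17,0,0,-1,-0.5, 0,0,-0.17,0,0,-1,-0.5, 0,0,-0.17,0,0,-1,-0.5, 0,0,0,0,0,-1,-0.5, 0,0,0,0,0,-1,-0.5, 0,0,0,0,0,-1,-0.5, 0,0,0,0,0,-1,-0.5, 0,0,0,0,0,-1,-0.5, 0,0,0,0,0,-1,-0.5, 0,0,0,0,0,-0.53,-0.5]' 20
python3 -m crank '[-0.03,-0.1,0,0,0,0,-0.5, -0.03,-0.2,0,0,0,0,-0.5, -0.03,-0.2,0,0,0,0,-0.5, -0.03,-0.2,0,0,0,0,-0.5, -0.03,-0.2,0,0,0,0,-0.5, -0.03,-0.2,0,0,0,0,-0.5, -0.03,-0.2,0,0,0,0,-0.5, -0.03,-0.2,0,0,0,0,-0.5, -0.03,-0.2,0,0,0,0,-0.5, -0.03,-0.2,0,0,0,0,-0.5]'
python3 -m crank '[-0.03,-0.2,0,0,0,0,-0.5, -0.03,-0.2,0,0,0,0,-0.5, -0.03,-0.2,0,0,0,0,-0.5, -0.03,-0.2,0,0,0,0,-0.5, -0.03,-0.2,0,0,0,0,-0.5, -0.03,-0.2,0,0,0,0,-0.5, -0.03,-0.2,0,0,0,0,-0.5, 0,-0.2,0,0,0,0,-0.5, 0,-0.05,0,0,0,0,-0.5, 0,0,0,0,0,0,-0.5]'
```

```text
time: 0.93
tool_pos: [0.2554, 0.5702, 0.3437]
tcp_rot: [-3.141, -0.001, -2.893]
force: [0.8, 0.8, -0.3]
width: 0.255
grasp_force: 0.0
time: 1.77
tool_pos: [0.4057, 0.2142, 0.3442]
tcp_rot: [-3.141, -0.0, -2.897]
force: [1.2, 0.2, 0.8]
width: 0.246
grasp_force: 0.0
time: 2.6
tool_pos: [0.5261, -0.0982, 0.3433]
tcp_rot: [-3.14, -0.002, -2.904]
force: [0.6, 0.6, 0.7]
width: 0.253
grasp_force: 0.0
```

```bash

python3 -m crank '[0,0.013,0.1,0,0,0,-0.5, 0,0,0.2,0,0,0,-0.5, 0,0,0.2,0,0,0,-0.5, 0,0,0.2,0,0,0,-0.5, 0,0,0.2,0,0,0,-0.5, 0,0,0.2,0,0,0,-0.5, 0,0,0.14,0,0,0,-0.5, 0,0,0.05,0,0,0,-0.5, 0,0,0,0,0,0,-0.5]'
python3 - <<'E'
from h import *
p,d=r.grab_frame("scene"); cv2.imwrite("pics/s1.png",cv2.resize(p[140:310,240:420],None,fx=3.3,fy=3.3))
E
```

```text
time: 3.35
tool_pos: [0.5239, -0.0897, 0.0842]
tcp_rot: [3.139, -0.005, -2.896]
force: [0.1, -0.1, 0.1]
width: 0.249
grasp_force: 0.0
```

View pics/s1.png

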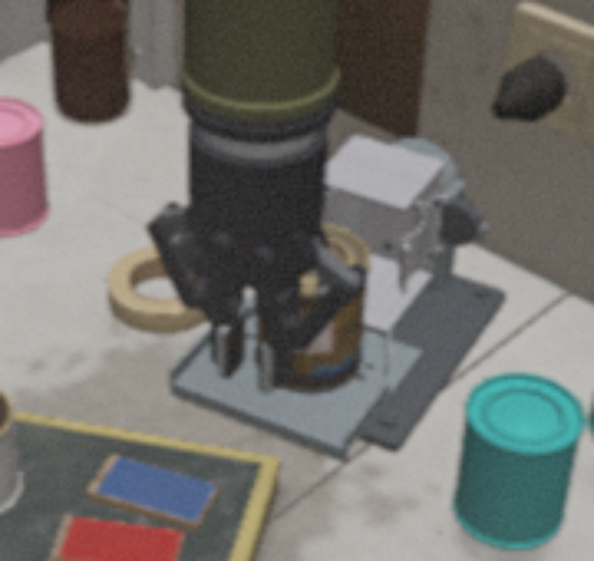

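The fingers stand behind the tin with a gap (tin at crop (315,320), fingers at (245,350)). I'll centre them on the tin, then push.

```bash

python3 -m crank '[-0.02,-0.03,0,0,0,0,-0.5, -0.04,0,0,0,0,0,-0.5, -0.04,0,0,0,0,0,-0.5, -0.04,0,0,0,0,0,-0.5, -0.04,0,0,0,0,0,-0.5, -0.04,0,0,0,0,0,-0.5, -0.04,0,0,0,0,0,-0.5, -0.04,0,0,0,0,0,-0.5, -0.04,0,0,0,0,0,-0.5]'
python3 -m crank '[-0.03,0,0,0,0,0,-0.5, -0.03,0,0,0,0,0,-0.5, -0.02,0,0,0,0,0,-0.5, -0.02,0,0,0,0,0,-0.5,0,0,0,0,0,0,-0.5]'
python3 - <<'E'
from h import *
for n,(x0,x1,y0,y1) in {"top":(245,385,120,260),"scene":(250,390,140,280)}.items():
    p,d=r.grab_frame(n); cv2.imwrite(f"pics/{n}2.png",p);np.save(f"{n}2.npy",d)
    c=cv2.resize(p[y0:y1,x0:x1],(400,400)); o=c if n=="top" else np.hstack([o,c])
cv2.imwrite("pics/both2.png",o)
q=np.array(r.observe()["tool_pos"])[:2]-[.6713,-.0563];a=np.radians(14);print(q@[np.cos(a),np.sin(a)],q@[-np.sin(a),np.cos(a)])
E
```

```text
time: 4.15
tool_pos: [0.5912, -0.0798, 0.0862]
tcp_rot: [3.14, -0.005, -2.897]
force: [-7.6, 1.5, 2.0]
width: 0.249
grasp_force: 3.4
time: 4.57
tool_pos: [0.6102, -0.0744, 0.0853]
tcp_rot: [3.139, -0.006, -2.896]
force: [-6.6, 1.0, -0.8]
width: 0.251
grasp_force: 3.1
-0.06333427383331675 -0.002953923939745301
```

View pics/both2.png

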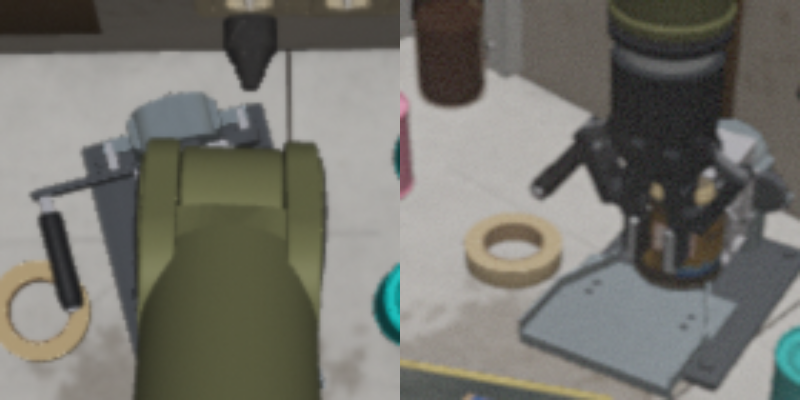

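The tin is at the end of the tray and entering the clip. TCP x is -63 mm in rotator axes, and I expect about -44 at home. I'll push on in small steps.

```bash

python3 -m crank '[-0.02,0,0,0,0,0,-0.5, -0.02,0,0,0,0,0,-0.5, 0,0,0,0,0,0,-0.5]'
python3 -m crank '[-0.02,0,0,0,0,0,-0.5, -0.02,0,0,0,0,0,-0.5, 0,0,0,0,0,0,-0.5]'
python3 -m crank '[-0.015,0,0,0,0,0,-0.5, 0,0,0,0,0,0,-0.5]'
python3 - <<'E'
from h import *
q=np.array(r.observe()["tool_pos"])[:2]-[.6713,-.0563];a=np.radians(14);print(q@[np.cos(a),np.sin(a)],q@[-np.sin(a),np.cos(a)])
E
```

```text
time: 4.92
tool_pos: [0.6181, -0.0724, 0.0854]
tcp_rot: [3.139, -0.006, -2.896]
force: [-7.6, 0.5, -1.3]
width: 0.253
grasp_force: 3.2
time: 5.17
tool_pos: [0.6278, -0.0701, 0.0859]
tcp_rot: [3.14, -0.001, -2.896]
force: [-2.6, 2.5, -1.2]
width: 0.254
grasp_force: 1.7
time: 5.33
tool_pos: [0.6292, -0.0693, 0.0855]
tcp_rot: [3.139, -0.004, -2.896]
force: [-6.8, 3.7, -1.0]
width: 0.252
grasp_force: 3.4
-0.04402919685244673 -0.00246129177158737
```

```bash

python3 -m crank '[-0.015,0,0,0,0,0,-0.5, 0,0,0,0,0,0,-0.5]'
python3 -m crank '[-0.015,0,0,0,0,0,-0.5, 0,0,0,0,0,0,-0.5]'
python3 -m crank '[0.1,0,0,0,0,0,-0.5, 0.2,0,0,0,0,0,-0.5, 0.2,0,-0.1,0,0,0,-0.5, 0,0.2,-0.2,0,0,0,-0.5, 0,0.2,-0.2,0,0,0,-0.5, 0,0.2,-0.1,0,0,0,-0.5, 0,0.2,0,0,0,0,-0.3, 0,0,0,0,0,0,-0.2]'
python3 - <<'E'
from h import *
for n,(x0,x1,y0,y1) in {"top":(245,365,140,260),"scene":(300,420,150,270)}.items():
    p,d=r.grab_frame(n); cv2.imwrite(f"pics/{n}3.png",p);np.save(f"{n}3.npy",d)
    c=cv2.resize(p[y0:y1,x0:x1],(400,400)); o=c if n=="top" else np.hstack([o,c])
cv2.imwrite("pics/both3.png",o)
q=np.array(r.observe()["tool_pos"])[:2]-[.6713,-.0563];a=np.radians(14);print(q@[np.cos(a),np.sin(a)],q@[-np.sin(a),np.cos(a)])
E
```

```text
time: 5.5
tool_pos: [0.6297, -0.0685, 0.0853]
tcp_rot: [3.137, -0.009, -2.896]
force: [-13.3, 3.6, 2.7]
width: 0.248
grasp_force: 4.2
time: 5.67
tool_pos: [0.6301, -0.0675, 0.085]
tcp_rot: [3.136, -0.013, -2.895]
force: [-21.2, 5.3, 6.5]
width: 0.249
grasp_force: 4.2
time: 6.33
tool_pos: [0.5096, 0.0482, 0.185]
tcp_rot: [3.138, 0.007, -2.887]
force: [-0.3, 0.5, -0.3]
width: 0.405
grasp_force: 0.0
-0.13265856961770975 0.13360456538719007
```

View pics/both3.png

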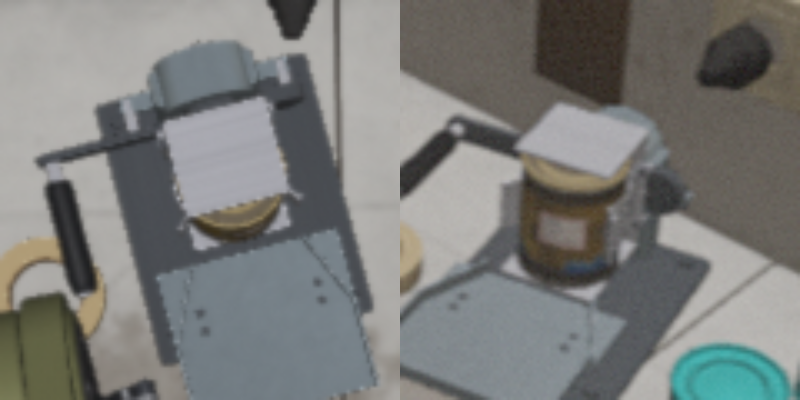

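The tin is home: it stopped stiffly at 21 N, and only its rim shows past the ceiling at crop (235,220). Now I move above the crank grip.

```bash

python3 -m crank '[-0.1,-0.03,0,0,0,0,0.1, -0.2,-0.05,0,0,0,0,0.1, -0.2,-0.05,0,0,0,0,0.1, -0.1,0,0,0,0,0,0.1, 0,0,0,0,0,0,0.1, 0,0,0,0,0,0,0.1]'
python3 - <<'E'
from h import *
q=np.array(r.observe()["tool_pos"])[:2]-[.6713,-.0563];a=np.radians(14);print(q@[np.cos(a),np.sin(a)],q@[-np.sin(a),np.cos(a)])
E
```

```text
time: 6.93
tool_pos: [0.6331, 0.0413, 0.1814]
tcp_rot: [-3.141, -0.0, -2.899]
force: [-0.9, 0.1, 0.0]
width: 0.549
grasp_force: 0.0
-0.01340555040839841 0.10393530703526775
```

```bash

python3 -m crank '[0,0.02,0.1,0,0,0,0.1, 0,0,0.15,0,0,0,0.1, 0,0,0.15,0,0,0,0.1, 0,0,0.1,0,0,0,0.1, 0,0,0.02,0,0,0,0.1, 0,0,0,0,0,0,0.1, 0,0,0,0,0,0,0.1]'
python3 -m crank '[0,0,0,0,0,0,-0.3, 0,0,0,0,0,0,-0.6, 0,0,0,0,0,0,-0.8, 0,0,0,0,0,0,-1, 0,0,0,0,0,0,-1, 0,0,0,0,0,0,-1]' 25
python3 - <<'E'
from h import *
q=np.array(r.observe()["tool_pos"])[:2]-[.6713,-.0563];a=np.radians(14);print(q@[np.cos(a),np.sin(a)],q@[-np.sin(a),np.cos(a)])
E
```

```text
time: 7.52
tool_pos: [0.6314, 0.046, 0.0796]
tcp_rot: [-3.141, 0.001, -2.898]
force: [0.1, -0.4, 0.8]
width: 0.551
grasp_force: 0.0
time: 8.02
tool_pos: [0.6321, 0.0461, 0.0802]
tcp_rot: [-3.14, 0.003, -2.898]
force: [-0.6, -2.1, 7.0]
width: 0.205
grasp_force: 24.4
-0.013321405283805798 0.10880572023738563
```

The bar is gripped: opening 17 mm, at (-13,109) mm. Now I lead it up the first part of the arc in 9° rows.

```bash

python3 -m crank '[0,-0.007,-0.085,0,0,0,-1, 0,-0.02,-0.082,0,0,0,-1, 0,-0.032,-0.078,0,0,0,-1, 0,0,0,0,0,0,-1]'
python3 - <<'E'
from h import *
q=np.array(r.observe()["tool_pos"])[:2]-[.6713,-.0563];a=np.radians(14);print(q@[np.cos(a),np.sin(a)],q@[-np.sin(a),np.cos(a)])
E
```

```text
time: 8.35
tool_pos: [0.6346, 0.0358, 0.1305]
tcp_rot: [3.14, 0.003, -2.897]
force: [-2.2, 3.5, 1.6]
width: 0.202
grasp_force: 25.1
-0.013340081294836997 0.09827577325688959
```

```bash

python3 -m crank '[0,-0.044,-0.072,0,0,0,-1, 0,-0.055,-0.064,0,0,0,-1, 0,-0.064,-0.055,0,0,0,-1, 0,-0.072,-0.044,0,0,0,-1, 0,-0.078,-0.032,0,0,0,-1, 0,-0.082,-0.02,0,0,0,-1, 0,-0.085,-0.007,0,0,0,-1]'
python3 -m crank '[0,-0.085,0.007,0,0,0,-1, 0,-0.082,0.02,0,0,0,-1, 0,-0.078,0.032,0,0,0,-1, 0,-0.072,0.044,0,0,0,-1, 0,-0.064,0.055,0,0,0,-1, 0,0,0,0,0,0,-1]'
python3 - <<'E'
from h import *
q=np.array(r.observe()["tool_pos"])[:2]-[.6713,-.0563];a=np.radians(14);print(q@[np.cos(a),np.sin(a)],q@[-np.sin(a),np.cos(a)])
E
```

```text
time: 8.93
tool_pos: [0.6576, -0.054, 0.1897]
tcp_rot: [3.138, 0.004, -2.893]
force: [-1.1, 5.2, 4.1]
width: 0.206
grasp_force: 26.9
time: 9.43
tool_pos: [0.6775, -0.1342, 0.1524]
tcp_rot: [-3.141, 0.003, -2.899]
force: [6.9, 1.1, -0.7]
width: 0.203
grasp_force: 28.5
-0.012821916093064075 -0.07704120844360504
```

```bash

python3 -m crank '[0,-0.055,0.064,0,0,0,-1, 0,-0.044,0.072,0,0,0,-1, 0,-0.032,0.078,0,0,0,-1, 0,-0.02,0.082,0,0,0,-1, 0,-0.007,0.085,0,0,0,-1, 0,0,0,0,0,0,-1]'
python3 -m crank '[0,0,0.015,0,0,0,-1, 0,0,0,0,0,0,-1]'
python3 -m crank '[0,0,0.015,0,0,0,-1, 0,0,0,0,0,0,-1]'
python3 - <<'E'
from h import *
p,d=r.grab_frame("scene"); cv2.imwrite("pics/s4.png",cv2.resize(p[130:300,260:440],None,fx=3,fy=3))
q=np.array(r.observe()["tool_pos"])[:2]-[.6713,-.0563];a=np.radians(14);print(q@[np.cos(a),np.sin(a)],q@[-np.sin(a),np.cos(a)])
E
```

```text
time: 9.93
tool_pos: [0.6846, -0.1635, 0.0748]
tcp_rot: [-3.141, 0.002, -2.897]
force: [7.8, 0.6, -0.7]
width: 0.204
grasp_force: 33.0
time: 10.1
tool_pos: [0.6846, -0.1634, 0.0741]
tcp_rot: [-3.14, 0.002, -2.897]
force: [5.7, 0.3, -0.2]
width: 0.205
grasp_force: 33.1
time: 10.27
tool_pos: [0.6847, -0.1635, 0.0726]
tcp_rot: [-3.14, 0.003, -2.897]
force: [4.7, 0.6, 5.1]
width: 0.203
grasp_force: 33.6
-0.012950531952100395 -0.10722824320763236
```

View pics/s4.png

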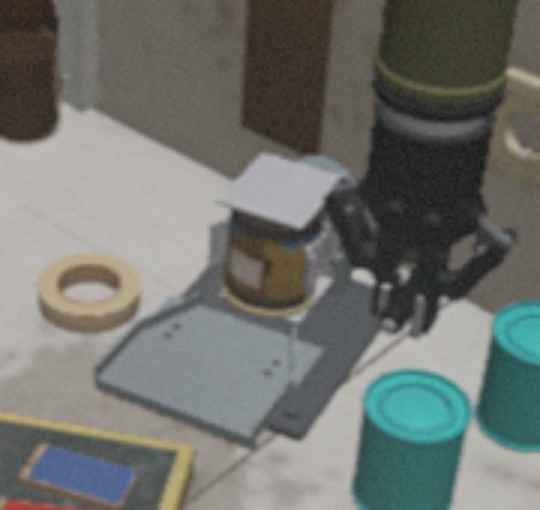

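The tin is on its head in the clip (crop (265,265)), with the grip on the right. I'll press on until the stop is certain, then wait.

```bash

python3 -m crank '[0,0,0.015,0,0,0,-1, 0,0,0,0,0,0,-1]'
python3 -m crank '[0,0,0.015,0,0,0,-1, 0,0,0,0,0,0,-1]'
```

```text
time: 10.48
tool_pos: [0.6848, -0.1635, 0.0723]
tcp_rot: [-3.139, 0.004, -2.897]
force: [-2.2, 2.4, 21.9]
width: 0.205
grasp_force: 35.0
time: 10.65
tool_pos: [0.685, -0.1635, 0.0716]
tcp_rot: [-3.138, 0.005, -2.897]
force: [-7.7, 4.3, 36.2]
width: 0.206
grasp_force: 36.1
```

```bash

python3 -m crank '[0,0,-0.025,0,0,0,-1, 0,0,0,0,0,0,-1, 0,0,0,0,0,0,-1, 0,0,0,0,0,0,-1, 0,0,0,0,0,0,-1, 0,0,0,0,0,0,-1, 0,0,0,0,0,0,-1, 0,0,0,0,0,0,-1, 0,0,0,0,0,0,-1, 0,0,0,0,0,0,-1]'
python3 -m crank '[0,0,0,0,0,0,-1, 0,0,0,0,0,0,-1, 0,0,0,0,0,0,-1, 0,0,0,0,0,0,-1, 0,0,0,0,0,0,-1, 0,0,0,0,0,0,-1, 0,0,0,0,0,0,-1, 0,0,0,0,0,0,-1, 0,0,0,0,0,0,-1, 0,0,0,0,0,0,-1]'
python3 -m crank '[0,0,0,0,0,0,-1, 0,0,0,0,0,0,-1, 0,0,0,0,0,0,-1, 0,0,0,0,0,0,-1, 0,0,0,0,0,0,-1, 0,0,0,0,0,0,-1, 0,0,0,0,0,0,-1, 0,0,0,0,0,0,-1, 0,0,0,0,0,0,-1, 0,0,0,0,0,0,-1]'
```

```text
time: 11.48
tool_pos: [0.6849, -0.1635, 0.072]
tcp_rot: [-3.139, 0.003, -2.897]
force: [4.2, 1.7, 8.0]
width: 0.203
grasp_force: 33.8
time: 12.32
tool_pos: [0.6849, -0.1634, 0.0719]
tcp_rot: [-3.139, 0.003, -2.897]
force: [4.8, 1.5, 7.5]
width: 0.207
grasp_force: 33.8
time: 13.15
tool_pos: [0.6849, -0.1634, 0.0719]
tcp_rot: [-3.139, 0.003, -2.897]
force: [5.5, 1.0, 7.2]
width: 0.205
grasp_force: 33.8
```

About 3 s have passed upside down. Now I swing it back.

```bash

python3 -m crank '[0,0.007,-0.085,0,0,0,-1, 0,0.02,-0.082,0,0,0,-1, 0,0.032,-0.078,0,0,0,-1, 0,0.044,-0.072,0,0,0,-1, 0,0.055,-0.064,0,0,0,-1, 0,0.064,-0.055,0,0,0,-1, 0,0.072,-0.044,0,0,0,-1, 0,0.078,-0.032,0,0,0,-1, 0,0.082,-0.02,0,0,0,-1, 0,0.085,-0.007,0,0,0,-1]'
python3 -m crank '[0,0.085,0.007,0,0,0,-1, 0,0.082,0.02,0,0,0,-1, 0,0.078,0.032,0,0,0,-1, 0,0.072,0.044,0,0,0,-1, 0,0.064,0.055,0,0,0,-1, 0,0,0,0,0,0,-1]'
python3 - <<'E'
from h import *
q=np.array(r.observe()["tool_pos"])[:2]-[.6713,-.0563];a=np.radians(14);print(q@[np.cos(a),np.sin(a)],q@[-np.sin(a),np.cos(a)])
E
```

```text
time: 13.98
tool_pos: [0.6599, -0.0648, 0.1833]
tcp_rot: [-3.131, 0.007, -2.903]
force: [1.6, -5.7, 12.9]
width: 0.205
grasp_force: 32.9
time: 14.48
tool_pos: [0.6392, 0.016, 0.1452]
tcp_rot: [-3.139, 0.0, -2.896]
force: [6.4, -0.3, -0.3]
width: 0.206
grasp_force: 34.5
-0.013686060950914684 0.07790418037258696
```

```bash

python3 -m crank '[0,0.055,0.064,0,0,0,-1, 0,0.044,0.072,0,0,0,-1, 0,0.032,0.078,0,0,0,-1, 0,0.02,0.082,0,0,0,-1, 0,0.007,0.085,0,0,0,-1, 0,0,0,0,0,0,-1]'
python3 -m crank '[0,0,0.015,0,0,0,-1, 0,0,0,0,0,0,-1]'
python3 -m crank '[0,0,0.015,0,0,0,-1, 0,0,0,0,0,0,-1]'
```

```text
time: 14.98
tool_pos: [0.6315, 0.0458, 0.0682]
tcp_rot: [-3.14, -0.0, -2.897]
force: [5.9, 1.0, -0.7]
width: 0.203
grasp_force: 40.7
time: 15.15
tool_pos: [0.6315, 0.0458, 0.0674]
tcp_rot: [-3.141, 0.0, -2.897]
force: [5.0, 1.2, 0.4]
width: 0.206
grasp_force: 40.7
time: 15.32
tool_pos: [0.6315, 0.0459, 0.0653]
tcp_rot: [-3.141, 0.001, -2.897]
force: [5.4, -0.4, 0.5]
width: 0.206
grasp_force: 40.6
```

```bash

python3 -m crank '[0,0,0.015,0,0,0,-1, 0,0,0,0,0,0,-1]'
python3 -m crank '[0,0,0.015,0,0,0,-1, 0,0,0,0,0,0,-1]'
python3 - <<'E'
from h import *
for n,(x0,x1,y0,y1) in {"top":(245,365,140,260),"scene":(280,420,130,270)}.items():
    p,d=r.grab_frame(n); cv2.imwrite(f"pics/{n}5.png",p);np.save(f"{n}5.npy",d)
    c=cv2.resize(p[y0:y1,x0:x1],(400,400)); o=c if n=="top" else np.hstack([o,c])
cv2.imwrite("pics/both5.png",o)
E
```

```text
time: 15.48
tool_pos: [0.6316, 0.0459, 0.0631]
tcp_rot: [-3.141, 0.001, -2.898]
force: [4.1, -0.0, 4.7]
width: 0.206
grasp_force: 41.1
time: 15.65
tool_pos: [0.6317, 0.046, 0.0628]
tcp_rot: [-3.14, 0.003, -2.898]
force: [-4.4, -1.1, 26.4]
width: 0.202
grasp_force: 42.4
```

View pics/both5.png

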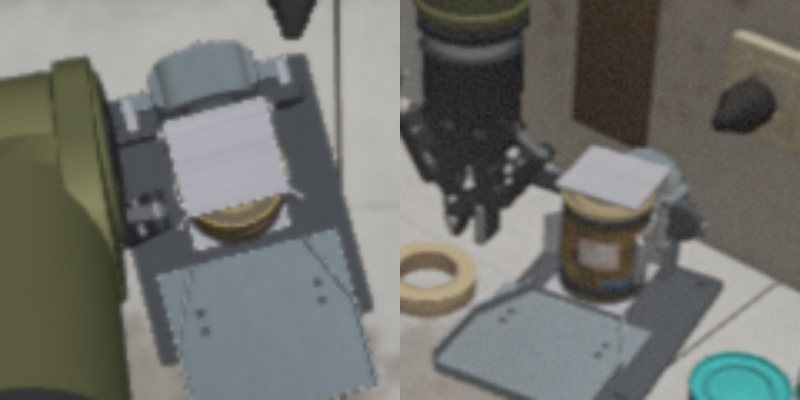

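The crank is at the stop: force rose to 26 N. The clip and tin look exactly as they did before the turn. I'll relax, let go, and retreat upwards.

```bash

python3 -m crank '[0,0,-0.015,0,0,0,-1, 0,0,0,0,0,0,-0.2, 0,0,0,0,0,0,0.1, 0,0,0,0,0,0,0.1, 0,0,0,0,0,0,0.1, 0,0,0,0,0,0,0.1]' 20
python3 -m crank '[0,0,-0.05,0,0,0,0.1, 0,0,-0.15,0,0,0,0.1, 0,0,-0.2,0,0,0,0.1, 0,0,-0.2,0,0,0,0.1, 0,0,-0.2,0,0,0,0.1, 0.1,0.1,-0.1,0,0,0,0.1, 0.2,0.1,0,0,0,0,0.1, 0.2,0.1,0,0,0,0,0.1, 0.2,0.1,0,0,0,0,0.1, 0,0,0,0,0,0,0.1]'
python3 -m crank '[0.2,0.05,0,0,0,0,0.1, 0.1,0,0,0,0,0,0.1, 0,0,0,0,0,0,0.1, 0,0,0,0,0,0,0.1]'
python3 - <<'E'
from h import *
ims={}
for n,(x0,x1,y0,y1) in {"top":(235,365,140,270),"scene":(280,420,130,270)}.items():
    p,d=r.grab_frame(n); P,ray,c=cloud(n,d); im=p
    if n=="top":
        hsv=cv2.cvtColor(im,cv2.COLOR_BGR2HSV);z=P[...,2]
        m=(hsv[...,2]<50)&(z>.06)&(z<.115);m[:, :235]=0;m[:,300:]=0;m[:140]=0;m[270:]=0
        q=P[m];print(m.sum(),np.median(q,0),cv2.minAreaRect((q[:,:2]*1000).astype(np.float32)))
    c=cv2.resize(p[y0:y1,x0:x1],(400,400)); o=c if n=="top" else np.hstack([o,c])
cv2.imwrite("pics/both6.png",o)
E
```

```text
time: 16.25
tool_pos: [0.6303, 0.0465, 0.0617]
tcp_rot: [3.141, -0.002, -2.897]
force: [0.4, 0.0, 0.8]
width: 0.551
grasp_force: 0.0
time: 17.08
tool_pos: [0.4757, 0.0898, 0.2424]
tcp_rot: [3.14, -0.007, -2.893]
force: [0.1, -0.1, -0.9]
width: 0.551
grasp_force: 0.0
time: 17.42
tool_pos: [0.4238, 0.0834, 0.2434]
tcp_rot: [-3.141, 0.001, -2.897]
force: [0.8, 0.4, -0.1]
width: 0.55
grasp_force: 0.0
168 [0.64049857 0.04787229 0.09233756] ((659.4931030273438, 40.11699676513672), (49.292930603027344, 110.03604888916016), 68.50968170166016)
```

View pics/both6.png

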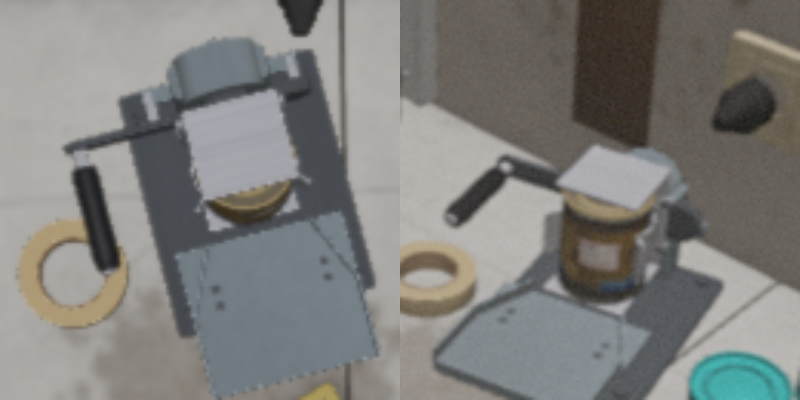

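The tin is upright and home in the clip, the crank grip is back at the left at its original height (0.092 m on top, as at the start), and the other things are unmoved.

```bash
python3 -c "
from plant import r
print(r.close_job())"
```

```text
the job is handed in; nothing more can be done
None
```

The tin was pushed fully home in the clip, held upside down for about three seconds, then swung back upright still in the clip and released; nothing else in view had moved, and the job was handed in at about 17.5 s.

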